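# Fill the sample set and hold its clip open on the card

### The arm

A 7-joint arm with a two-finger parallel gripper is mounted at the origin on the work surface. World frame = base frame: x ahead of the robot, y to its left, z up, the work surface at z = 0. Lengths are in m, angles in rad, forces in N, time in s.
With the tool pointing down it reaches from about 0.4 to 0.875 m from the base axis. Payload 19.3 kg.
Tool frame: the origin (TCP) lies midway between the tips of the shut fingers; the grasp point (between the pads) lies 19 mm behind it (bot.pinch_z is the distance from the TCP to the grasp point, in m); z points along the fingers, y is the direction in which the jaws open and shut (so a half turn about z gives the same grasp; the last joint's range is limited). The gripper opens to 85 mm and grips with 20 to 120 N. Pads are 22 mm wide; open, the fingers measure 114 mm over their backs; the gripper's body (76 mm by 85 mm) begins 54 mm behind the grasp point. The pads swing forward as they close: fully open they stand 13 mm farther back than shut.
Start: joints at [-1.178, 0.521, -0.036, 1.599, 0.021, 1.021, -0.113], TCP at [0.279, 0.559, 0.231] pointing down, gripper open.
Joint ranges: [-2.91, 2.91], [-0.3, 2.13], [-1.5, 1.42], [0.17, 2.43], [-1.26, 4.41], [0.16, 1.93], [-2.52, 2.52]. Speed limits (rad/s): [1.89, 1.89, 2.39, 2.39, 3.01, 3.01, 3.01].

### API

Orientations are given as [roll, pitch, yaw] about the fixed x, y, z axes, in that order (R = Rz(yaw) Ry(pitch) Rx(roll)).
In Python, from workcell import bot gives the robot as it stands. The module is installed in compiled form; this text tells all that it offers.
- The arm moves only by the tool move_arm, never from a script. Its argument "moves" is text: rows parted by semicolons, each of 4 numbers parted by spaces: the shift along the tool's x, y, z in mm, then the turn about the tool's z in rad. In form: dx dy dz yaw; .... A call has exactly 10 rows; each row is the pose to reach, as a shift and turn from the pose commanded when the call began, along the tool's axes at that moment; what a row does not reach only later rows make up. A row lasts 1/12 s, in which the tool goes at most 41.7 mm and 7.16 degrees, less where a joint would pass 70% of its speed; a pose out of reach is approached as far as the arm can. A call with a gripper value outside its range is refused whole. "grip" is the opening, from 0 (shut) to 1 (fully open), set as the call begins (left out, the last holds). The fingers move at their own pace and stop on an object; "grip_force" is the grip in N (left out, the last holds). Time passes only in rows, so rows that repeat a pose let the fingers close, or fill a call up. It gives the time, the measured TCP pose, the force and the opening at its end, in the units of the state.
- bot.observe(): the state, without advancing time (a new reading comes with each control period).
- bot.grab_frame(name): name is "side" or "top" or "wrist"; returns a dict with "frame" (420x560x3 uint8, red, green, blue), "z_map" (420x560 float32, m along the optical axis (not along the pixel's ray), 0 where there is no reading), "K" (3x3 intrinsics, pixels), "eye" and "attitude" of the camera in the world. Camera axes: x right, y up, looking along -z (the intrinsics and any distortion apply to the point x, -y, -z); pixel columns grow to the right and rows downward; lengths in m; the calibration is good to about 2 mm. The wrist camera is an equidistant fisheye: a pixel r from the principal point sees the ray r / f radians off the axis. A picture is of the moment at which its call begins.
- bot.job_done(): hands the job in, once; it reports no verdict.
Trained networks look in a picture, given as the dict that the camera call returned (one of the last four; its "shot" number tells which), for a name from the list of things; names that differ only in an ending like _2 or _b are one class to them, and where a whole thing is asked for, a point or a joint stands for the part that bears it (a point fixed in the world has none). Each returns a list of dicts, best first, with "conf" (0 to 1); they miss things now and then, are a little off and sometimes report something else, mostly with a low value. They report only what shows in the picture. A call takes as long as a camera call.
- bot.search_frame(picture, label): "at" ([column, row] in pixels, amid what is visible of it).
- bot.pinpoint(picture, label): "at" ([column, row] in pixels: a listed point, or the origin of a listed thing).
The state is a dict: "clock": time; "qpos": joint angles; "qd": joint speeds; "joint_efforts": joint torques, N m; "position": TCP position; "tool_rot": TCP orientation; "force": force on the tool from outside, world axes, zero at the start; "moment": the same for the moment, N m; "grip_width": finger opening in m.
Only numpy, scipy, OpenCV 4.12 (cv2) and the standard library are available. Lean on these libraries where they do the work, as an engineer would, in place of code of your own. Each camera call takes 0.05 s, during which the arm holds its last target. There are 200 camera calls.

### The job

Make up the sample set: stand the stray ribbed glass vial upright in the dish that already holds a vial, and the stray square lipstick case upright in the dish that already holds a lipstick case, leaving those two in their dishes. Then pick up the steel spring clip by its two levers, squeeze it wide open against its spring and hold it upright, gaping over the middle of the upright card's top edge, a jaw on each side and well past the edge but not touching the card, so that I can slip a sample strip in; finish while still holding it open there. Do not push the other things on the table about.

Things in the scene. Friction and masses are not known exactly. Their poses are not given: they have to be found in the camera images.
- vial_stray: The stray ribbed round glass vial with a flat aluminium cap: 30 dia over the ribs (body), cap 25 dia from 48 to 64 above its foot, total height 64, 35 to 70 g. Origin: centre of its underside, z up. Starts standing on the table, far side, left or right of the card.
- lipstick_stray: The stray smooth square lipstick case, matte black with a thin aluminium band round its middle: 26 x 26 (sides along its x and y), total height 72, about 50 g. Origin: centre of its underside, z up. Starts standing on the table, far side, left or right of the card.
- vial_dish: The vials' dish: one of two identical rectangular white ceramic dishes, fixed to the table: outside 130 (its x) x 90 (its y) x 22 tall, walls and floor 5 thick. Origin: centre of the underside, so its inner floor is 5 up. The two dishes may be on either side; this one is known by the vial standing in its +x half; its -x half is free.
- lipstick_dish: The lipsticks' dish: one of two identical rectangular white ceramic dishes, fixed to the table: outside 130 (its x) x 90 (its y) x 22 tall, walls and floor 5 thick. Origin: centre of the underside, so its inner floor is 5 up. The two dishes may be on either side; this one is known by the square lipstick case standing in its +x half; its -x half is free.
- vial_kept: The vial that already stands in the vials' dish: ribbed round glass vial with a flat aluminium cap: 30 dia over the ribs (body), cap 25 dia from 48 to 64 above its foot, total height 64, 35 to 70 g. Origin: centre of its underside, z up. It stays in its dish.
- lipstick_kept: The lipstick case that already stands in the lipsticks' dish: smooth square lipstick case, matte black with a thin aluminium band round its middle: 26 x 26 (sides along its x and y), total height 72, about 50 g. Origin: centre of its underside, z up. It stays in its dish.
- clip: Bright steel claw-shaped spring clip, about 80 g, 76 tall, standing on its closed jaw lips, two levers up in a V. Origin: on the middle plane, at the underside of the closed lips; x along the hinge, y across from jaw to jaw, z up. Hinge pin 10 dia at z = 38. Squeezing the levers together along y opens the jaws below; both halves turn equally and the middle plane stays put. Let go, it springs shut.
- clip_levers (a point): Midway between the clip's two lever ends, 68 above the clip's origin; axes as clip. Each lever ends in a flat steel pad 28 long (x), 16 high, 5 thick, its middle at z = 68 and leaning outwards 0.35 rad when shut: 52 wide over the pads' tops. At the hard stop (fully open) the pads stand upright, parallel, 24 wide over them, middle at z = 73. About 3 N on each starts opening, 7 N holds the stop.
- clip_mouth (a point): Middle of the clip's mouth, at the underside of the closed lips (same point as the clip's origin). Lips 50 long (x), 6 high, 14 wide (y) each. Fully open, the gap between the lips is about 23 and their lower edges have risen to z = 2 to 7; between the jaws the space is free up to z = 32.
- jaw_a (a joint): Opening angle of each half of the clip (both turn equally), rad: 0 shut, 0.35 fully open; the gap between the lips is about 65 mm per rad.
- card_stand: Upright stiff paper card fixed in a flat aluminium foot, fixed to the table. Foot 44 (x) x 100 (y) x 16 tall; card 3 thick (x), 84 wide (y), its top edge 100 above the table. Origin: centre of the foot's underside; x is the card's normal, y runs along the card's width.
- card_edge (a point): Middle of the card's top edge, 100 above the table; axes as card_stand.
- cream_jar: Bystander, leave alone: squat white ceramic jar, 42 dia x 32 tall, near the robot (mm). Origin: centre of its underside.
- compact: Bystander, leave alone: black round compact, 40 dia x 14 tall, lying flat (mm). Origin: centre of its underside.
- ring_cone: Bystander, leave alone: white ceramic ring cone, 64 dia foot, 75 tall (mm). Origin: centre of its underside.
- frosted_bottle: Bystander, leave alone: frosted scent bottle with wooden cap, 50 x 60 x 113 tall, on the hexagonal glass tray at the back (mm). Origin: centre of its underside.
- atomizer: Bystander, leave alone: matte black round atomizer, 40 dia x 93 tall, on the same tray (mm). Origin: centre of its underside.

How it is judged:
By the outcome, as a careful person would: the job done as asked, in the order asked, and still so for the second after the job is handed in, while the arm keeps its last pose, push and grip.
It also fails if it takes over 69 s, if anything falls off the work surface, if the arm or the gripper's body presses on something with over 40 N, if the wrist force passes 120 N, or if a joint passes its speed limit or range.

## Working session

There is one attempt and no reset: what is moved stays moved. The work goes in short steps, Python scripts to look and compute and a tool call to move; the robot and the scene stay as the last step left them, time stands still between calls to the robot, and variables do not carry over. Pictures are saved under pics/ and viewed, about 8 in all and at most 12, crops included, and the job is handed in when it is done.

Besides the shell and the picture viewer there is one more tool, called after "Request:" as a command line: name --argument value ..., lists and objects as JSON in quotes. move_arm: Moves the arm, as the interface text tells. Its arguments: {"type":"object","properties":{"moves":{"type":"string"},"grip":{"type":"number"},"grip_force":{"type":"number"}},"required":["moves"]}

```bash
mkdir -p pics
cat > h.py <<'E'
import numpy as np, cv2
from workcell import bot
from scipy.spatial.transform import Rotation as R
def att(p):
    a=np.array(p["attitude"],float)
    return a if a.shape==(3,3) else (R.from_euler('xyz',a).as_matrix() if a.size==3 else R.from_quat(a).as_matrix())
def cloud(p):
    K=np.array(p["K"]);z=p["z_map"];h,w=z.shape
    u,v=np.meshgrid(np.arange(w),np.arange(h))
    P=np.stack([(u-K[0,2])/K[0,0]*z,-(v-K[1,2])/K[1,1]*z,-z],-1)
    return P@att(p).T+np.array(p["eye"])
def ray(p,at,zp):
    K=np.array(p["K"]);d=att(p)@np.array([(at[0]-K[0,2])/K[0,0],-(at[1]-K[1,2])/K[1,1],-1])
    e=np.array(p["eye"]);return e+d*(zp-e[2])/d[2]
E
python3 - <<'E'
from h import *
s=bot.observe();print({k:np.round(v,3) for k,v in s.items()},bot.pinch_z)
for n in("top","side"):
    p=bot.grab_frame(n);cv2.imwrite(f"pics/{n}0.png",p["frame"][:,:,::-1])
    print(n,np.round(p["K"],1).tolist(),np.round(p["eye"],3),np.round(p["attitude"],3), p.keys())
    np.savez(f"{n}0.npz",**{k:p[k] for k in("z_map","K","eye","attitude","frame")})
    for l,z in [("vial_stray",0),("lipstick_stray",0),("vial_dish",0),("lipstick_dish",0),("vial_kept",.005),("lipstick_kept",.005),("clip",0),("clip_levers",.068),("card_stand",0),("card_edge",.1),("cream_jar",0),("compact",0),("ring_cone",0),("frosted_bottle",0),("atomizer",0)]:
        for d in bot.pinpoint(p,l)[:3]:
            print(l,np.round(d["at"]),round(d["conf"],2),np.round(ray(p,d["at"],z),3))
print(bot.observe()["clock"])
E
```

```text
{'clock': np.float64(0.0), 'qpos': array([-1.178,  0.522, -0.036,  1.6  ,  0.021,  1.021, -0.113]), 'qd': array([-0.   ,  0.001, -0.001, -0.   , -0.001,  0.001,  0.001]), 'joint_efforts': array([ 1.0000e-03, -9.2710e+01,  1.9800e+00, -3.6993e+01,  1.8000e-02,
        8.0000e-03,  0.0000e+00]), 'position': array([0.279, 0.559, 0.231]), 'tool_rot': array([-3.14 ,  0.   ,  2.679]), 'force': array([0.064, 0.172, 0.965]), 'moment': array([ 0.001,  0.002, -0.001]), 'grip_width': np.float64(0.085)} 0.0187
top [[399.1, 0.0, 279.9], [0.0, 399.1, 209.2], [0.0, 0.0, 1.0]] [ 0.496 -0.019  0.888] [ 0.127  0.018 -1.559] dict_keys(['frame', 'z_map', 'K', 'eye', 'attitude', 'shot'])
vial_stray [390. 201.] 0.75 [ 0.63  -0.247  0.   ]
vial_stray [296. 182.] 0.29 [ 0.671 -0.038  0.   ]
lipstick_stray [295. 182.] 0.72 [ 0.671 -0.035  0.   ]
lipstick_stray [182. 193.] 0.52 [0.645 0.222 0.   ]
lipstick_stray [205. 127.] 0.34 [0.799 0.175 0.   ]
vial_dish [414. 270.] 0.82 [ 0.478 -0.298  0.   ]
lipstick_dish [152. 272.] 0.98 [0.466 0.28  0.   ]
vial_kept [408. 254.] 0.62 [ 0.513 -0.284  0.005]
lipstick_kep
[... 1047 characters left out ...]
al_kept [372. 176.] 0.51 [ 0.506 -0.287  0.005]
vial_kept [246. 182.] 0.21 [ 0.77  -0.146  0.005]
lipstick_kept [267. 398.] 0.77 [0.498 0.299 0.005]
clip [346. 257.] 0.7 [ 0.482 -0.013  0.   ]
clip_levers [351. 232.] 0.77 [ 0.478 -0.011  0.068]
clip_levers [399. 230.] 0.74 [ 0.401 -0.051  0.068]
card_stand [259. 223.] 0.56 [ 0.678 -0.032  0.   ]
card_edge [255. 182.] 0.69 [ 0.684 -0.037  0.1  ]
cream_jar [396. 230.] 0.62 [ 0.41  -0.127  0.   ]
compact [273. 297.] 0.68 [0.567 0.132 0.   ]
ring_cone [247. 182.] 0.87 [ 0.771 -0.152  0.   ]
ring_cone [348. 232.] 0.19 [ 0.499 -0.08   0.   ]
frosted_bottle [151. 270.] 0.95 [0.802 0.166 0.   ]
frosted_bottle [266. 397.] 0.27 [0.501 0.296 0.   ]
1.6
```

View pics/top0.png

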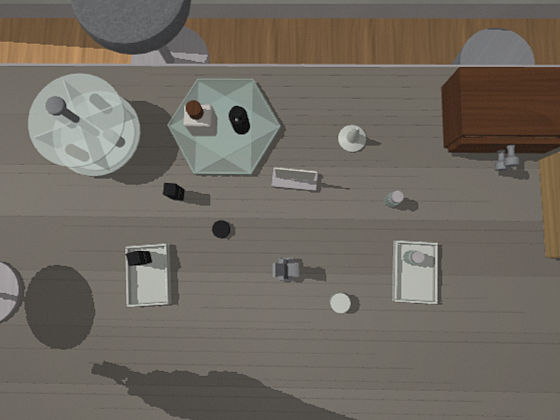

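View pics/side0.png

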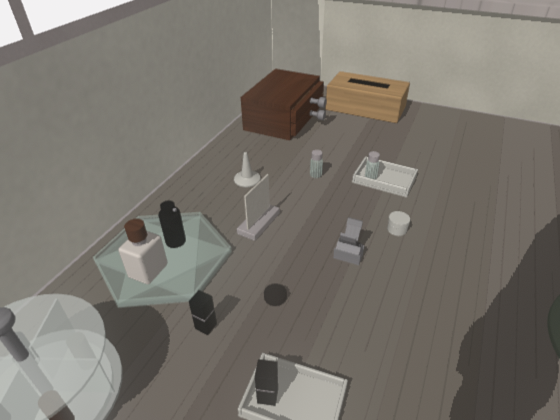

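Run:
```python
from h import *
C=[]
for n in("top","side"):
    d=np.load(f"{n}0.npz");c=cloud(d).reshape(-1,3);ok=d["z_map"].ravel()>0;C.append(c[ok])
    print(n,"table z",np.median(c[ok][(abs(c[ok][:,2])<.01)][:,2]))
def rect(name,ctr,r,zl,zh):
    for n,c in zip("ts",C):
        m=(np.hypot(*(c[:,:2]-ctr).T)<r)&(c[:,2]>zl)&(c[:,2]<zh);q=c[m]
        if len(q)<8: print(name,n,len(q));continue
        (x,y),(w,h),a=cv2.minAreaRect((q[:,:2]*1000).astype(np.float32))
        print(name,n,len(q),"ctr %.1f %.1f size %.1f %.1f ang %.1f zmed %.3f zmax %.3f"%(x,y,w,h,a,np.median(q[:,2]),q[:,2].max()), "mean",np.round(q.mean(0)*1000,1))
rect("vial_s",(.634,-.245),.035,.058,.075)
rect("lip_s",(.646,.226),.035,.066,.08)
rect("vial_k",(.51,-.286),.035,.060,.078)
rect("lip_k",(.495,.298),.035,.07,.085)
rect("clip",(.479,-.012),.06,.055,.09)
rect("clipall",(.479,-.012),.045,.01,.09)
rect("card",(.676,-.036),.07,.085,.11)
rect("foot",(.672,-.038),.08,.010,.02)
rect("dishV",(.478,-.297),.1,.016,.026)
rect("dishL",(.466,.280),.1,.016,.026)
rect("jar",(.41,-.13),.04,.025,.04)
rect("compact",(.567,.131),.04,.008,.02)
rect("cone",(.77,-.155),.05,.01,.09)
```

```text
top table z 0.0002475771404748528
side table z 0.0009446049630915665
vial_s t 116 ctr 630.2 -245.3 size 23.4 23.2 ang 0.3 zmed 0.064 zmax 0.068 mean [ 630.2 -245.1   63.3]
vial_s s 70 ctr 632.3 -245.4 size 24.2 24.9 ang 67.1 zmed 0.064 zmax 0.066 mean [ 631.5 -243.4   63.4]
lip_s t 161 ctr 640.8 230.3 size 26.7 26.0 ang 87.3 zmed 0.072 zmax 0.075 mean [640.3 229.5  71.4]
lip_s s 280 ctr 642.5 230.4 size 26.8 26.6 ang 85.0 zmed 0.072 zmax 0.075 mean [641.5 231.8  71.7]
vial_k t 130 ctr 505.7 -282.5 size 23.9 23.6 ang 70.3 zmed 0.069 zmax 0.072 mean [ 506.  -281.7   68.2]
vial_k s 85 ctr 506.8 -281.6 size 24.6 23.3 ang 76.8 zmed 0.068 zmax 0.071 mean [ 506.6 -279.2   67.3]
lip_k t 179 ctr 496.9 295.7 size 26.1 26.9 ang 16.0 zmed 0.077 zmax 0.081 mean [496.9 294.8  76.4]
lip_k s 431 ctr 498.8 296.1 size 26.1 27.3 ang 16.4 zmed 0.077 zmax 0.081 mean [497.9 297.7  76.7]
clip t 200 ctr 477.1 -13.5 size 26.5 50.7 ang 0.7 zmed 0.068 zmax 0.079 mean [477.5 -13.2  67.9]
clip s 313 ctr 479.0 -15.2 size 28.1 55.7 ang 1.2 zmed 0.068 zmax 0.078 mean [478.8 -18.3  68. ]
clipall t 461 ctr 476.3 -13.
[... 877 characters left out ...]
 1011 ctr 463.3 285.8 size 130.4 91.0 ang 4.8 zmed 0.022 zmax 0.026 mean [473.8 278.1  21.2]
jar t 320 ctr 408.7 -129.0 size 40.5 40.0 ang 46.4 zmed 0.032 zmax 0.036 mean [ 408.8 -129.2   31.6]
jar s 277 ctr 411.0 -128.8 size 40.4 41.4 ang 30.8 zmed 0.032 zmax 0.035 mean [ 410.  -126.1   31.7]
compact t 254 ctr 562.6 130.1 size 38.6 37.2 ang 46.5 zmed 0.014 zmax 0.018 mean [562.4 129.7  13.5]
compact s 372 ctr 564.1 131.1 size 38.7 39.1 ang 62.9 zmed 0.014 zmax 0.017 mean [563.7 132.3  14. ]
cone t 236 ctr 773.8 -162.2 size 43.8 46.4 ang 68.6 zmed 0.023 zmax 0.077 mean [ 768.4 -159.7   30.4]
cone s 282 ctr 770.4 -157.4 size 45.8 38.4 ang 32.7 zmed 0.027 zmax 0.077 mean [ 771.8 -156.    31.8]
```

```bash
cat >> h.py <<'E'
def go(x,y,z,yawdeg):
    s=bot.observe();r=R.from_euler('xyz',s["tool_rot"]);d=r.inv().apply(np.array([x,y,z])-s["position"])*1000
    y0=s["tool_rot"][2];t=-((np.radians(yawdeg)-y0+np.pi)%(2*np.pi)-np.pi)
    print("t=%.2f"%s["clock"],"pos",np.round(s["position"],4),"yaw %.1f"%np.degrees(y0),"rot",np.round(s["tool_rot"],3),"q7 %.2f"%s["qpos"][6],"w %.4f"%s["grip_width"],"F",np.round(s["force"],1),"-> %.1f %.1f %.1f %.3f"%(*d,t))
E
python3 -c "
from h import *
go(.631,-.245,.231,153.5)"
```

```text
t=1.60 pos [0.279  0.5593 0.2313] yaw 153.5 rot [ 3.142 -0.     2.679] q7 -0.11 w 0.0855 F [ 0.4 -0.3 -0.3] -> -674.0 -562.5 0.3 -0.000
```

Request:
move_arm --moves "-674 -562 40 0;-674 -562 40 0;-674 -562 40 0;-674 -562 40 0;-674 -562 40 0;-674 -562 40 0;-674 -562 40 0;-674 -562 40 0;-674 -562 40 0;-674 -562 40 0" --grip 1 --grip_force 35

```text
clock: 2.43
position: [0.4465, 0.1761, 0.2125]
tool_rot: [3.141, 0.0, 2.679]
force: [1.1, 1.0, 0.0]
grip_width: 0.0854
```

```bash
python3 -c "
from h import *
go(.631,-.245,.19,153.5)"
```

```text
t=2.43 pos [0.4465 0.1761 0.2125] yaw 153.5 rot [3.141 0.    2.679] q7 0.64 w 0.0854 F [1.1 1.  0. ] -> -353.0 -294.5 22.5 -0.000
```

Request:
move_arm --moves "-353 -294 22 0;-353 -294 22 0;-353 -294 22 0;-353 -294 22 0;-353 -294 22 0;-353 -294 22 0;-353 -294 22 0;-353 -294 22 0;-353 -294 22 0;-353 -294 22 0"

```text
clock: 3.27
position: [0.6138, -0.2052, 0.1924]
tool_rot: [3.141, 0.0, 2.679]
force: [0.3, -0.3, 0.0]
grip_width: 0.0854
```

```bash
python3 -c "
from h import *
go(.631,-.245,.022,153.5)"
```

```text
t=3.27 pos [ 0.6138 -0.2052  0.1924] yaw 153.5 rot [3.141 0.    2.679] q7 1.42 w 0.0854 F [ 0.3 -0.3  0. ] -> -33.1 -28.0 170.4 -0.000
```

Request:
move_arm --moves "-33 -28 0 0;-33 -28 40 0;-33 -28 80 0;-33 -28 90 0;-33 -28 90 0;-33 -28 90 0;-33 -28 90 0;-33 -28 90 0;-33 -28 90 0;-33 -28 90 0"

```text
clock: 4.1
position: [0.6309, -0.2429, 0.1037]
tool_rot: [3.141, 0.002, 2.679]
force: [-0.3, -0.1, 0.8]
grip_width: 0.0853
```

```bash
python3 -c "
from h import *
go(.631,-.245,.022,153.5)
p=bot.grab_frame('wrist');cv2.imwrite('pics/w1.png',p['frame'][:,:,::-1])"
```

```text
t=4.10 pos [ 0.6309 -0.2429  0.1037] yaw 153.5 rot [3.141e+00 2.000e-03 2.679e+00] q7 1.48 w 0.0853 F [-0.3 -0.1  0.8] -> -0.9 -1.9 81.7 0.000
```

View pics/w1.png

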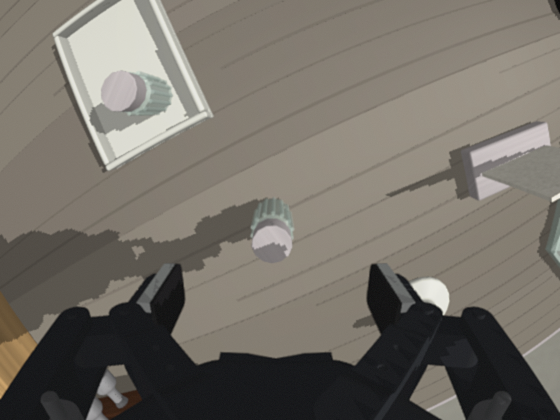

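The wrist view shows the vial (cap about (272,242)) centred between the open fingers at (165,290) and (388,288). The dish with the kept vial is at top left.

Request:
move_arm --moves "-1 -2 30 0;-1 -2 60 0;-1 -2 82 0;-1 -2 82 0;-1 -2 82 0;-1 -2 82 0;-1 -2 82 0;-1 -2 82 0;-1 -2 82 0;-1 -2 82 0"

```text
clock: 4.98
position: [0.6307, -0.2452, 0.0212]
tool_rot: [3.141, 0.001, 2.679]
force: [-0.1, 0.6, -0.0]
grip_width: 0.0853
```

Request:
move_arm --moves "0 0 0 0;0 0 0 0;0 0 0 0;0 0 0 0;0 0 0 0;0 0 0 0;0 0 0 0;0 0 0 0;0 0 0 0;0 0 0 0" --grip 0

```text
clock: 5.82
position: [0.6304, -0.2452, 0.0205]
tool_rot: [3.142, 0.0, 2.679]
force: [-0.9, 0.1, 3.1]
grip_width: 0.0256
```

```bash
python3 -c "
from h import *
go(.4445,-.2915,.13,153.5)"
```

```text
t=5.82 pos [ 0.6304 -0.2452  0.0205] yaw 153.5 rot [3.142 0.    2.679] q7 1.49 w 0.0256 F [-0.9  0.1  3.1] -> 145.7 -124.5 -109.5 -0.000
```

Request:
move_arm --moves "0 0 -10 0;0 0 -20 0;0 0 -30 0;0 0 -40 0;0 0 -40 0;0 0 -40 0;0 0 -40 0;0 0 -40 0;0 0 -40 0;0 0 -40 0"

```text
clock: 6.65
position: [0.6301, -0.2451, 0.0599]
tool_rot: [-3.141, -0.001, 2.679]
force: [0.3, -0.5, -0.9]
grip_width: 0.0258
```

```bash
python3 -c "
from h import *
go(.4445,-.2915,.13,153.5)
p=bot.grab_frame('side');q=bot.grab_frame('wrist')
c=p['frame'][80:280,200:440,::-1];c=cv2.resize(c,(480,400),interpolation=cv2.INTER_CUBIC);w=q['frame'][150:420,120:440,::-1]
w=cv2.resize(w,(316,400)) if 0 else cv2.copyMakeBorder(w,0,130,0,0,cv2.BORDER_CONSTANT)
cv2.imwrite('pics/m1.png',np.hstack([c,w]))
P=cloud(p).reshape(-1,3);m=(np.hypot(P[:,0]-.6305,P[:,1]+.2452)<.03)&(P[:,2]>.02);P=P[m];print(len(P));
print(np.histogram(P[:,2],bins=np.arange(0.02,.2,.01)))
"
```

```text
t=6.65 pos [ 0.6301 -0.2451  0.0599] yaw 153.5 rot [-3.141e+00 -1.000e-03  2.679e+00] q7 1.49 w 0.0258 F [ 0.3 -0.5 -0.9] -> 145.4 -124.4 -69.9 -0.000
1073
(array([  0,   0,  37,  43,  51,  74,  84,  74,  90,  76,  68,  90,  78,
        75, 107,  45,   9]), array([0.02, 0.03, 0.04, 0.05, 0.06, 0.07, 0.08, 0.09, 0.1 , 0.11, 0.12,
       0.13, 0.14, 0.15, 0.16, 0.17, 0.18, 0.19]))
```

View pics/m1.png

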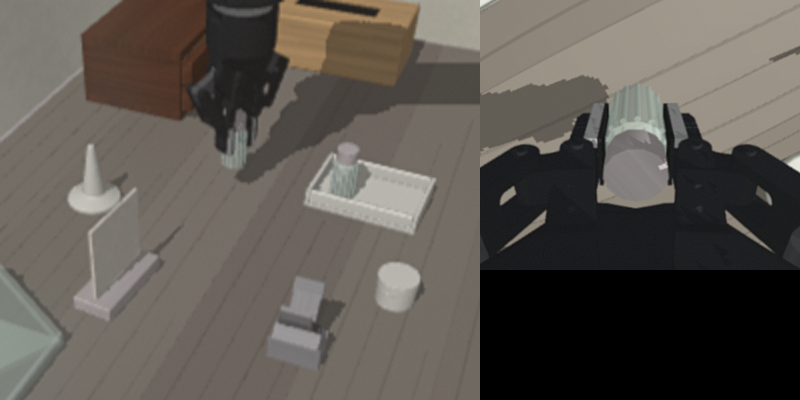

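The side view shows the vial lifted and upright between the pads, gripped on its ribbed body; its foot is about 40 mm up. Moving on to the dish, passing above the kept vial.

Request:
move_arm --moves "0 0 -40 0;0 0 -70 0;30 -26 -70 0;60 -51 -70 0;90 -77 -70 0;120 -102 -70 0;146 -125 -70 0;146 -125 -70 0;146 -125 -70 0;146 -125 -70 0"

```text
clock: 7.58
position: [0.4445, -0.2918, 0.1306]
tool_rot: [3.141, 0.001, 2.679]
force: [0.6, 0.1, -0.2]
grip_width: 0.026
```

```bash
python3 -c "
from h import *
go(.4445,-.2915,.0265,153.5)"
```

```text
t=7.58 pos [ 0.4445 -0.2918  0.1306] yaw 153.5 rot [3.141e+00 1.000e-03 2.679e+00] q7 1.67 w 0.0260 F [ 0.6  0.1 -0.2] -> 0.2 0.2 104.1 -0.000
```

Request:
move_arm --moves "0 0 35 0;0 0 70 0;0 0 85 0;0 0 95 0;0 0 100 0;0 0 102 0;0 0 104 0;0 0 104 0;0 0 104 0;0 0 104 0"

```text
clock: 8.42
position: [0.4443, -0.292, 0.0271]
tool_rot: [-3.142, 0.001, 2.679]
force: [-0.6, 0.8, -1.3]
grip_width: 0.0258
```

Request:
move_arm --moves "0 0 1 0;0 0 1 0;0 0 1 0;0 0 1 0;0 0 1 0;0 0 1 0;0 0 0 0;0 0 0 0;0 0 0 0;0 0 0 0" --grip 0.5

```text
clock: 9.25
position: [0.4439, -0.2918, 0.0264]
tool_rot: [-3.142, 0.0, 2.679]
force: [0.1, -0.0, -0.9]
grip_width: 0.0431
```

```bash
python3 -c "
from h import *
go(.6415,.2304,.19,176)"
```

```text
t=9.25 pos [ 0.4439 -0.2918  0.0264] yaw 153.5 rot [-3.142  0.     2.679] q7 1.70 w 0.0431 F [ 0.1 -0.  -0.9] -> 56.3 555.5 -163.6 -0.393
```

Request:
move_arm --moves "0 0 -30 0;0 0 -70 0;0 0 -110 0;0 0 -150 -0.1;56 556 -150 -0.2;56 556 -150 -0.3;56 556 -150 -0.39;56 556 -150 -0.39;56 556 -150 -0.39;56 556 -150 -0.39" --grip 0.5

```text
clock: 10.08
position: [0.5328, -0.0562, 0.1766]
tool_rot: [3.142, 0.0, 3.069]
force: [1.0, -1.2, 0.2]
grip_width: 0.0425
```

```bash
python3 -c "
from h import *
go(.6415,.2304,.15,176)"
```

```text
t=10.08 pos [ 0.5328 -0.0562  0.1766] yaw 175.8 rot [3.142 0.    3.069] q7 1.50 w 0.0425 F [ 1.  -1.2  0.2] -> -87.5 293.7 26.6 -0.003
```

Request:
move_arm --moves "-87 293 0 0;-87 293 0 0;-87 293 0 0;-87 293 0 0;-87 293 0 0;-87 293 20 0;-87 293 26 0;-87 293 26 0;-87 293 26 0;-87 293 26 0" --grip 1

```text
clock: 10.92
position: [0.6401, 0.2287, 0.1494]
tool_rot: [-3.141, -0.001, 3.07]
force: [0.1, -0.2, 0.5]
grip_width: 0.0849
```

```bash
python3 -c "
from h import *
go(.6415,.2304,.03,176)
p=bot.grab_frame('top');P=cloud(p).reshape(-1,3)
for c in((.444,-.2918),(.506,-.282)):
    m=(np.hypot(P[:,0]-c[0],P[:,1]-c[1])<.03)&(P[:,2]>.06)&(P[:,2]<.08);q=P[m];print(cv2.minAreaRect((q[:,:2]*1000).astype(np.float32)),np.median(q[:,2]))
"
```

```text
t=10.92 pos [0.6401 0.2287 0.1494] yaw 175.9 rot [-3.141e+00 -1.000e-03  3.070e+00] q7 1.07 w 0.0849 F [ 0.1 -0.2  0.5] -> -1.4 1.9 119.4 -0.001
((445.0054931640625, -292.41253662109375), (21.84972381591797, 24.635231018066406), 0.02361038699746132) 0.06871737899298852
((505.27490234375, -282.4514465332031), (24.085308074951172, 23.380712509155273), 41.715187072753906) 0.06828164087264099
```

Request:
move_arm --moves "-1 2 30 0;-1 2 60 0;-1 2 90 0;-1 2 110 0;-1 2 119 0;-1 2 119 0;-1 2 119 0;-1 2 119 0;-1 2 119 0;-1 2 119 0"

```text
clock: 11.8
position: [0.6424, 0.2299, 0.0327]
tool_rot: [3.141, 0.002, 3.069]
force: [-0.4, -0.2, -0.5]
grip_width: 0.0854
```

Request:
move_arm --moves "0 0 0 0;0 0 0 0;0 0 0 0;0 0 0 0;0 0 0 0;0 0 0 0;0 0 0 0;0 0 0 0;0 0 0 0;0 0 0 0" --grip 0

```text
clock: 12.63
position: [0.6418, 0.2298, 0.0314]
tool_rot: [3.142, 0.0, 3.069]
force: [0.6, -0.1, 2.2]
grip_width: 0.0255
```

```bash
python3 -c "
from h import *
go(.432,.2835,.14,184.9)"
```

```text
t=12.63 pos [0.6418 0.2298 0.0314] yaw 175.8 rot [3.142 0.    3.069] q7 1.06 w 0.0255 F [ 0.6 -0.1  2.2] -> 213.2 38.3 -108.6 -0.158
```

Request:
move_arm --moves "0 0 -30 0;0 0 -70 0;0 0 -109 0;40 7 -109 -0.05;80 14 -109 -0.1;120 21 -109 -0.158;160 28 -109 -0.158;200 36 -109 -0.158;213 38 -109 -0.158;213 38 -109 -0.158"

```text
clock: 13.47
position: [0.4288, 0.2845, 0.1407]
tool_rot: [3.141, -0.001, -3.052]
force: [1.3, -0.7, -0.1]
grip_width: 0.0255
```

```bash
python3 -c "
from h import *
go(.432,.2835,.0375,184.9)
p=bot.grab_frame('side');q=bot.grab_frame('wrist')
cv2.imwrite('pics/m2.png',np.hstack([p['frame'][200:420,150:450,::-1],q['frame'][200:420,120:440,::-1]]))"
```

```text
t=13.47 pos [0.4288 0.2845 0.1407] yaw -174.9 rot [ 3.141e+00 -1.000e-03 -3.052e+00] q7 0.92 w 0.0255 F [ 1.3 -0.7 -0.1] -> -3.3 -1.3 103.2 0.004
```

View pics/m2.png

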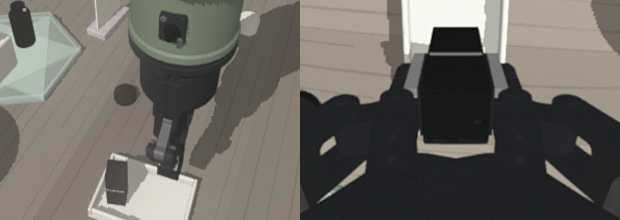

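The wrist view shows the lipstick case square between the pads. The side view shows the arm over the free half of the dish, with the kept case still standing.

Request:
move_arm --moves "0 0 35 0;0 0 70 0;0 0 85 0;0 0 90 0;0 0 95 0;0 0 99 0;0 0 102 0;0 0 103 0;0 0 103 0;0 0 103 0"

```text
clock: 14.4
position: [0.4324, 0.2833, 0.0379]
tool_rot: [3.141, 0.001, -3.056]
force: [-0.2, -0.8, 0.9]
grip_width: 0.0252
```

```bash
python3 -c "
from h import *
go(.432,.2835,.0365,184.9)"
```

```text
t=14.40 pos [0.4324 0.2833 0.0379] yaw -175.1 rot [ 3.141e+00  1.000e-03 -3.056e+00] q7 0.90 w 0.0252 F [-0.2 -0.8  0.9] -> 0.4 0.2 1.4 -0.000
```

Request:
move_arm --moves "0 0 1 0;0 0 1 0;0 0 1 0;0 0 1 0;0 0 1 0;0 0 1 0;0 0 1 0;0 0 1 0;0 0 1 0;0 0 1 0" --grip 0.55

```text
clock: 15.23
position: [0.4321, 0.2832, 0.0364]
tool_rot: [-3.142, -0.0, -3.056]
force: [0.8, 0.6, -0.6]
grip_width: 0.0467
```

Request:
move_arm --moves "0 0 -20 0;0 0 -50 0;0 0 -85 0;0 0 -120 0;0 0 -120 0;0 0 -120 0;0 0 -120 0;0 0 -120 0;0 0 -120 0;0 0 -120 0"

```text
clock: 16.07
position: [0.4318, 0.2829, 0.1556]
tool_rot: [-3.141, -0.001, -3.056]
force: [0.0, 0.6, 0.1]
grip_width: 0.047
```

```bash
python3 -c "
from h import *
go(.478,-.0143,.15,180.8)"
```

```text
t=16.07 pos [0.4318 0.2829 0.1556] yaw -175.1 rot [-3.141e+00 -1.000e-03 -3.056e+00] q7 0.92 w 0.0470 F [0.  0.6 0.1] -> -20.8 -300.1 5.8 0.071
```

Request:
move_arm --moves "-21 -300 6 0.071;-21 -300 6 0.071;-21 -300 6 0.071;-21 -300 6 0.071;-21 -300 6 0.071;-21 -300 6 0.071;-21 -300 6 0.071;-21 -300 6 0.071;-21 -300 6 0.071;-21 -300 6 0.071" --grip 1

```text
clock: 16.9
position: [0.4784, -0.0143, 0.15]
tool_rot: [3.142, -0.001, -3.129]
force: [0.3, 0.4, -0.3]
grip_width: 0.0851
```

Request:
move_arm --moves "0 0 0 0;0 0 0 0;0 0 0 0;0 0 0 0;0 0 0 0;0 0 0 0;0 0 0 0;0 0 0 0;0 0 0 0;0 0 0 0"

```text
clock: 17.73
position: [0.4785, -0.014, 0.1504]
tool_rot: [-3.142, 0.0, -3.127]
force: [0.3, -0.8, -0.4]
grip_width: 0.0852
```

```bash
python3 -c "
from h import *
go(.478,-.0143,.053,180.8)
p=bot.grab_frame('top');P=cloud(p).reshape(-1,3)
c=(.432,.283)
m=(np.hypot(P[:,0]-c[0],P[:,1]-c[1])<.03)&(P[:,2]>.05)&(P[:,2]<.09);q=P[m];print(cv2.minAreaRect((q[:,:2]*1000).astype(np.float32)),np.median(q[:,2]))
w=bot.grab_frame('wrist')
cv2.imwrite('pics/m3.png',np.hstack([p['frame'][200:320,100:460,::-1].repeat(1,0)[:120],np.zeros((120,200,3),np.uint8)]).tolist() and np.vstack([p['frame'][100:320,:,::-1],w['frame'][100:420,:,::-1]]))
"
```

```text
t=17.73 pos [ 0.4785 -0.014   0.1504] yaw -179.2 rot [-3.142  0.    -3.127] q7 1.49 w 0.0852 F [ 0.3 -0.8 -0.4] -> 0.6 -0.3 97.4 0.000
((431.88946533203125, 283.0148620605469), (25.98670196533203, 26.09357261657715), 3.7481637001037598) 0.0762464446116094
```

View pics/m3.png

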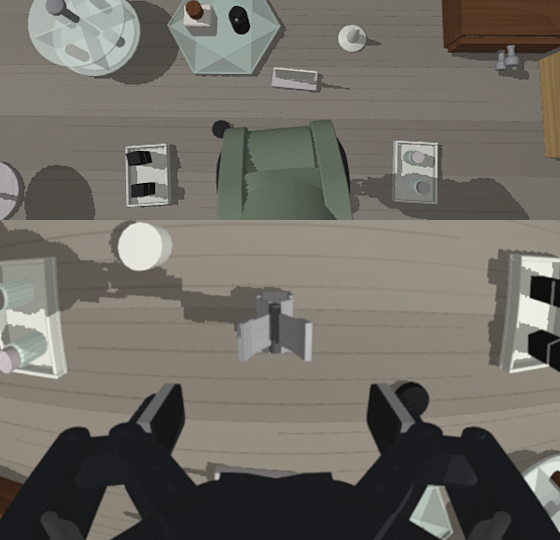

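The top view shows two vials in the right dish and two lipstick cases in the left one. In the wrist view the clip (275,325 in the composite) is centred between the fingers.

Request:
move_arm --moves "0 0 20 0;0 0 40 0;0 0 60 0;0 0 75 0;0 0 88 0;0 0 97 0;0 0 97 0;0 0 97 0;0 0 97 0;0 0 97 0"

```text
clock: 18.67
position: [0.479, -0.0139, 0.0542]
tool_rot: [3.142, 0.001, -3.127]
force: [0.8, -0.7, -0.1]
grip_width: 0.0853
```

Request:
move_arm --moves "0 0 0 0;0 0 0 0;0 0 0 0;0 0 0 0;0 0 0 0;0 0 0 0;0 0 0 0;0 0 0 0;0 0 0 0;0 0 0 0" --grip 0 --grip_force 30

```text
clock: 19.5
position: [0.4792, -0.0144, 0.0541]
tool_rot: [-3.141, 0.001, -3.128]
force: [-0.5, -3.1, 13.3]
grip_width: 0.0239
```

```bash
python3 -c "
from h import *
go(.478,-.0143,.053,180.8)
"
```

```text
t=19.50 pos [ 0.4792 -0.0144  0.0541] yaw -179.2 rot [-3.141e+00  1.000e-03 -3.128e+00] q7 1.48 w 0.0239 F [-0.5 -3.1 13.3] -> 1.2 0.1 1.0 -0.000
```

Request:
move_arm --moves "0 0 -8 0;0 0 -20 0;0 0 -40 0;0 0 -60 0;0 0 -80 0;0 0 -100 0;0 0 -110 0;0 0 -110 0;0 0 -110 0;0 0 -110 0"

```text
clock: 20.33
position: [0.478, -0.0139, 0.1625]
tool_rot: [-3.142, -0.001, -3.127]
force: [-0.2, -0.1, -1.2]
grip_width: 0.0241
```

```bash
python3 -c "
from h import *
go(.677,-.032,.164,84.7)
p=bot.grab_frame('side');q=bot.grab_frame('wrist')
cv2.imwrite('pics/m4.png',np.hstack([cv2.resize(p['frame'][140:290,250:440,::-1],(507,400),interpolation=cv2.INTER_CUBIC),cv2.copyMakeBorder(q['frame'][200:420,140:420,::-1],0,180,0,0,cv2.BORDER_CONSTANT)]))
P=cloud(p).reshape(-1,3);m=(np.hypot(P[:,0]-.479,P[:,1]+.0144)<.045)&(P[:,2]>.03);P=P[m];
for a in np.arange(.06,.2,.01):
  k=P[(P[:,2]>a)&(P[:,2]<=a+.01)]
  if len(k): print('%.2f'%a,len(k),np.round(k.min(0)*1000),np.round(k.max(0)*1000))
"
```

```text
t=20.33 pos [ 0.478  -0.0139  0.1625] yaw -179.2 rot [-3.142e+00 -1.000e-03 -3.127e+00] q7 1.49 w 0.0241 F [-0.2 -0.1 -1.2] -> -198.7 -20.9 -1.7 1.678
0.11 154 [453. -42. 111.] [503.   3. 120.]
0.12 165 [453. -47. 120.] [502.   1. 130.]
0.13 189 [453. -43. 130.] [503.   0. 140.]
0.14 231 [454. -40. 140.] [503.  -3. 150.]
0.15 24 [458. -24. 150.] [498. -10. 159.]
0.16 42 [465. -23. 160.] [489.   9. 170.]
0.17 93 [464. -26. 170.] [492.  13. 180.]
0.18 113 [464. -30. 180.] [491.  13. 190.]
0.19 72 [467. -34. 190.] [489.  13. 200.]
0.20 23 [465. -55. 200.] [475.  28. 210.]
```

View pics/m4.png

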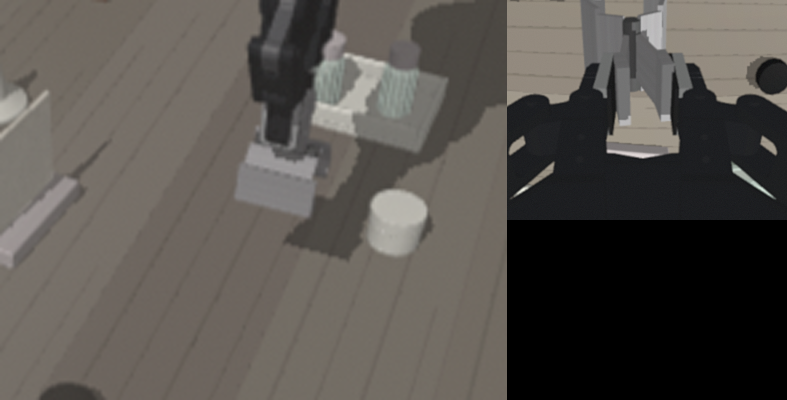

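```bash
cat >> h.py <<'E'
def wcloud(p):
    K=np.array(p["K"]);z=p["z_map"];h,w=z.shape
    u,v=np.meshgrid(np.arange(w),np.arange(h));a=(u-K[0,2])/K[0,0];b=(v-K[1,2])/K[1,1];t=np.hypot(a,b)+1e-9
    k=np.tan(np.minimum(t,1.5))/t
    P=np.stack([a*k*z,-b*k*z,-z],-1);P[z<=0]=np.nan
    return P@att(p).T+np.array(p["eye"])
E
python3 - <<'E'
from h import *
import sys
s=bot.observe();r=R.from_euler('xyz',s["tool_rot"])
W=np.full((400,780,3),255,np.uint8)
for i,n in enumerate(("side","top","wrist")):
    p=bot.grab_frame(n);P=(wcloud if n=="wrist" else cloud)(p).reshape(-1,3);f=p["frame"].reshape(-1,3)
    g=(P-s["position"])@r.as_matrix()*1000   # tool frame mm
    m=(abs(g[:,0])<28)&(abs(g[:,1])<60)&(g[:,2]>-60)&(g[:,2]<70);g=g[m];f=f[m]
    for q,c in zip(g,f):
        x=int(i*260+130+q[1]*2);y=int(150+q[2]*3);cv2.circle(W,(x,y),1,tuple(int(v*.8) for v in c[::-1]),-1)
    cv2.line(W,(i*260+130,0),(i*260+130,400),(0,0,255),1);cv2.line(W,(i*260,150),(i*260+259,150),(0,200,0),1)
    for a in range(-50,60,5):
        k=g[(g[:,2]>a)&(g[:,2]<=a+5)]
        if n!="top" and len(k)>3: print(n,a,len(k),"tool y",np.round(np.percentile(k[:,1],[0,10,25,50,75,90,100]),1))
cv2.imwrite("pics/sec.png",W)
E
```

```text
side -50 31 tool y [-40.8 -21.7   1.2  41.3  42.7  43.   43.7]
side -45 8 tool y [-18.6 -17.2 -16.    3.2  21.6  22.8  25.4]
side -40 13 tool y [-17.3 -16.4 -15.7 -13.7  17.9  26.3  28.7]
side -35 35 tool y [-15.6 -12.9 -11.4  23.1  25.3  25.7  26.7]
side -30 56 tool y [-14.5  -9.9  -4.9  19.7  25.2  25.8  27. ]
side -25 58 tool y [-10.3  -6.2   9.9  18.2  24.2  25.3  27.1]
side -20 58 tool y [-11.   -6.9  11.8  19.   24.7  25.7  26.9]
side -15 49 tool y [-10.   -6.8  11.9  20.4  24.7  25.7  26.9]
side -10 25 tool y [-7.8  9.7 18.4 19.3 23.4 24.1 24.5]
side -5 26 tool y [-9.7 -1.   4.4 17.4 18.6 19.3 19.8]
side 0 8 tool y [-9.9 -8.1 -6.9  2.5  4.5  8.8 17.1]
side 5 10 tool y [-8.5 -7.8 -1.7  0.3  1.2  2.1  2.4]
side 10 42 tool y [-14.2 -10.   -5.7  -2.6  -1.   -0.2   1.1]
side 15 130 tool y [-23.8 -14.4  -1.2   0.7   2.5   4.2   9.4]
side 20 119 tool y [-26.7   2.7   5.    6.7   8.6   9.7  12.1]
side 25 92 tool y [-27.7   8.4   9.8  10.9  11.7  12.5  14.2]
side 30 79 tool y [-30.    8.9  10.8  11.6  12.3  13.   14.4]
side 35 86 tool y [-32.6 -29.6  11.1  12.2  12.9  13.5  15. ]
side 
[... 820 characters left out ...]
17. ]
wrist 0 239 tool y [-10.1  -7.3  -0.2   0.3   0.8   1.3   4.1]
wrist 5 225 tool y [-10.   -7.2  -2.2  -1.3  -0.7  -0.7   2.2]
wrist 10 827 tool y [-13.4  -9.1  -6.6  -5.1  -3.5  -2.7   0.3]
wrist 15 1248 tool y [-25.3 -22.9 -20.3 -15.8 -10.3   0.8   5.1]
wrist 20 704 tool y [-28.2 -26.7 -25.2   4.    6.9   8.5  10.3]
wrist 25 336 tool y [-30.7 -29.8 -29.  -27.7  10.1  10.8  11.5]
wrist 30 211 tool y [-33.  -32.3 -31.9 -31.1 -30.1  11.7  12.1]
wrist 35 230 tool y [-35.6 -34.9 -34.3 -33.6 -32.4  12.4  12.9]
wrist 40 333 tool y [-37.4 -36.7 -36.1 -29.7 -24.7  11.   13.6]
wrist 45 310 tool y [-33.9   1.    2.8   5.2   8.2  13.8  14.5]
wrist 50 48 tool y [ 1.   2.2  4.5 12.9 14.5 14.8 14.9]
```

View pics/sec.png

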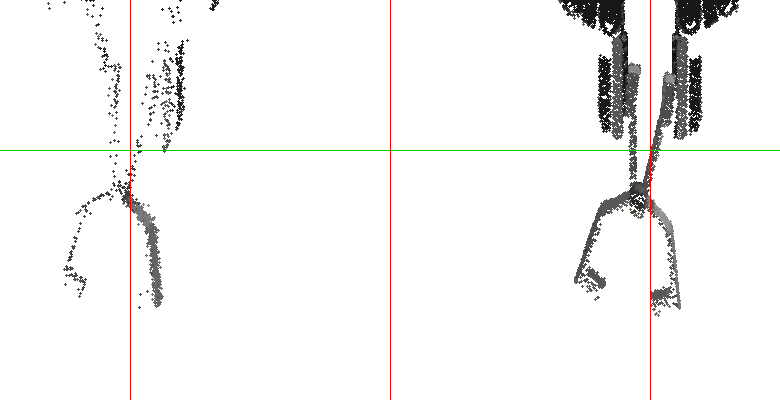

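The cross-section (wrist panel, right) shows the clip wide open, but rolled about 10° in the grip: the jaw tips are at about (577,280) and (680,305). It is not upright, so I'll set it back down, let it settle and re-grip in stages.

Request:
move_arm --moves "0 0 30 0;0 0 60 0;0 0 80 0;0 0 92 0;0 0 100 0;0 0 104 0;0 0 106 0;0 0 107 0;0 0 107 0;0 0 107 0"

```text
clock: 21.42
position: [0.4789, -0.014, 0.057]
tool_rot: [3.142, 0.001, -3.127]
force: [-0.1, 0.0, 0.1]
grip_width: 0.0239
```

Request:
move_arm --moves "0 0 0 0;0 0 0 0;0 0 0 0;0 0 0 0;0 0 0 0;0 0 0 0;0 0 0 0;0 0 0 0;0 0 0 0;0 0 0 0" --grip 0.42 --grip_force 20

```text
clock: 22.25
position: [0.4786, -0.0139, 0.0564]
tool_rot: [3.142, 0.0, -3.127]
force: [0.7, -1.3, -1.7]
grip_width: 0.0359
```

Request:
move_arm --moves "0 0 0 0;0 0 0 0;0 0 0 0;0 0 0 0;0 0 0 0;0 0 0 0;0 0 0 0;0 0 0 0;0 0 0 0;0 0 0 0" --grip 0.75

```text
clock: 23.08
position: [0.4785, -0.014, 0.0564]
tool_rot: [-3.142, -0.0, -3.127]
force: [-0.7, 0.5, -0.4]
grip_width: 0.0643
```

```bash
cat > sec.py <<'E'
from h import *
def sec(fn,cams=("side","top","wrist"),pr=1):
    s=bot.observe();r=R.from_euler('xyz',s["tool_rot"])
    W=np.full((400,260*len(cams),3),255,np.uint8)
    for i,n in enumerate(cams):
        p=bot.grab_frame(n);P=(wcloud if n=="wrist" else cloud)(p).reshape(-1,3);f=p["frame"].reshape(-1,3)
        g=(P-s["position"])@r.as_matrix()*1000
        m=(abs(g[:,0])<28)&(abs(g[:,1])<60)&(g[:,2]>-60)&(g[:,2]<70)&(P[:,2]>.003);g=g[m];f=f[m];Pw=P[m]
        for q,c in zip(g,f): cv2.circle(W,(int(i*260+130+q[1]*2),int(150+q[2]*3)),1,tuple(int(v*.8) for v in c[::-1]),-1)
        cv2.line(W,(i*260+130,0),(i*260+130,400),(0,0,255),1);cv2.line(W,(i*260,150),(i*260+259,150),(0,200,0),1)
        if n=="wrist" and pr:
            for a in range(-35,60,6):
                k=g[(g[:,2]>a)&(g[:,2]<=a+6)&(f.mean(1)>60)]
                if len(k)>3: print(a,len(k),np.round(np.percentile(k[:,1],[0,5,25,50,75,95,100]),1),"x",np.round(np.percentile(k[:,0],[2,98]),1))
    cv2.imwrite(fn,W)
E
python3 -c "
from sec import *
go(.478,-.0143,.056,180.8)
sec('pics/sec2.png')"
```

```text
t=23.08 pos [ 0.4785 -0.014   0.0564] yaw -179.2 rot [-3.142 -0.    -3.127] q7 1.48 w 0.0643 F [-0.7  0.5 -0.4] -> 0.6 -0.3 0.4 0.000
-35 208 [-45.4 -38.6 -36.   31.8  36.3  38.6  45.9] x [-11.   11.3]
-29 189 [-45.5 -38.6 -36.1  31.8  36.1  38.4  45.7] x [-11.   11.5]
-23 1624 [-45.6 -33.9 -29.3 -26.3  17.4  31.8  45.6] x [-12.4  14.5]
-17 1035 [-44.9 -35.1 -25.7 -24.2  14.   35.6  44.8] x [-12.4  15. ]
-11 1071 [-38.4 -25.5 -23.  -20.7  11.5  31.7  38.3] x [-12.3  15. ]
-5 889 [-26.9 -21.1 -19.5 -17.3   7.8   9.5  32.3] x [-11.6  14.5]
1 828 [-21.3 -17.5 -16.1 -14.1   4.2   5.7   9.3] x [-11.6  14. ]
7 761 [-17.  -14.  -12.5 -10.4   0.3   2.3   4.7] x [-11.7  14.1]
13 823 [-13.1 -10.6  -9.   -6.1  -2.8  -0.8   1.3] x [-18.8  20.6]
19 518 [-16.5 -15.3 -12.9  -2.3   1.9   4.1   5.2] x [-20.7  23.1]
25 498 [-20.8 -20.  -18.1   4.6   7.    8.7   9.3] x [ 6.1 25.2]
31 75 [-20.8 -20.8 -19.5 -17.6   8.    9.2   9.3] x [ 6.3 26.1]
37 50 [-20.2 -19.4 -17.5 -17.1   6.2   8.4   8.9] x [21.1 26.1]
43 50 [-19.8 -19.1 -17.  -14.2   5.7   7.8   8.7] x [18.9 26. ]
49 664 [-19.8 -16.1 -11.3  -5.8  -0.3   4.6   8.3] x [13.9 26.1]
```

View pics/sec2.png

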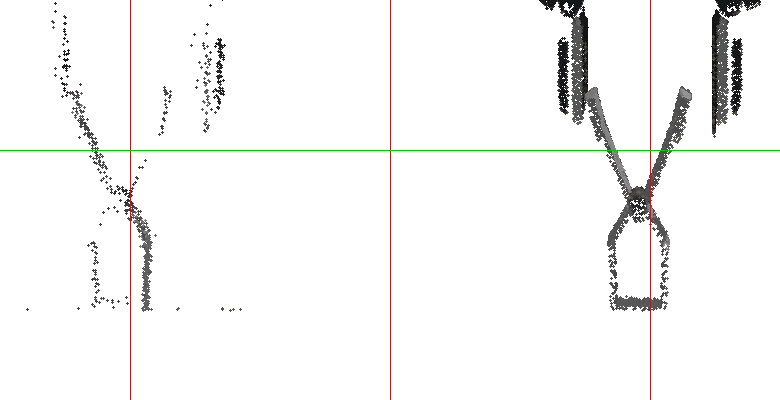

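Released, the clip stands upright but sits 5.6 mm off the tool centre in tool y (and about 1 mm in x). I'll re-centre, then close in stages, raising the tool to follow the lever tips.

Request:
move_arm --moves "1 -3 0 0;1 -6 0 0;1 -6 0 0;1 -6 4 0;1 -6 8 0;1 -6 9 0;1 -6 9 0;1 -6 9 0;1 -6 9 0;1 -6 9 0"

```text
clock: 24.07
position: [0.4777, -0.0199, 0.0475]
tool_rot: [3.142, 0.0, -3.127]
force: [-0.0, 0.2, 0.4]
grip_width: 0.0641
```

```bash
python3 -c "
from sec import *
go(.478,-.0196,.048,180.8)
sec('pics/sec3.png',('wrist',))"
```

```text
t=24.07 pos [ 0.4777 -0.0199  0.0475] yaw -179.2 rot [ 3.142  0.    -3.127] q7 1.49 w 0.0641 F [-0.   0.2  0.4] -> -0.3 0.3 -0.5 0.000
-35 226 [-45.6 -38.4 -35.8 -21.3  35.8  38.6  46. ] x [-11.4  11.4]
-29 2253 [-45.7 -25.9 -22.5 -18.9  22.7  26.2  45.7] x [-13.3  14. ]
-23 1114 [-45.8 -35.2 -18.6  16.8  18.9  34.8  45.9] x [-13.3  13.9]
-17 1278 [-44.7 -34.8 -15.8  13.1  16.   34.5  44.8] x [-12.7  13.9]
-11 1056 [-38.5 -31.7 -12.1   9.8  12.4  31.8  38.3] x [-12.7  13.1]
-5 861 [-12.2  -9.9  -8.3   6.2   8.6  10.1  13.1] x [-12.6  13.1]
1 1293 [-9.3 -6.  -3.4 -0.2  3.8  6.2  9.8] x [-19.   16.8]
7 400 [-8.7 -7.3 -5.6 -2.7  5.8  7.8  8.9] x [-21.5  22.1]
13 551 [-13.9 -12.2 -10.    1.8  10.6  12.8  13.9] x [ 6.1 22.2]
19 341 [-14.8 -14.6 -13.5 -11.7  14.   15.1  15.4] x [ 3.9 25.2]
25 60 [-14.4 -13.7 -11.5  11.9  12.2  14.5  15.3] x [19.9 25.3]
31 60 [-14.1 -13.7 -11.4 -11.   12.   14.3  14.8] x [18.1 25.4]
37 735 [-13.6 -10.2  -5.    0.9   6.1  10.9  14.7] x [12.3 25.2]
43 68 [-13.2 -11.2  -6.8  -2.    5.6  10.7  13.9] x [12.  25.3]
```

Request:
move_arm --moves "0 0 0 0;0 0 0 0;0 0 0 0;0 0 0 0;0 0 0 0;0 0 0 0;0 0 -1 0;0 0 -1 0;0 0 -1 0;0 0 -1 0" --grip 0.54 --grip_force 25

```text
clock: 24.95
position: [0.4776, -0.02, 0.0484]
tool_rot: [-3.142, -0.0, -3.127]
force: [0.4, -0.8, -1.5]
grip_width: 0.0464
```

Request:
move_arm --moves "0 0 -1 0;0 0 -2 0;0 0 -2 0;0 0 -2 0;0 0 -2 0;0 0 -2 0;0 0 -2 0;0 0 -2 0;0 0 -2 0;0 0 -2 0" --grip 0.45

```text
clock: 25.78
position: [0.4776, -0.02, 0.0504]
tool_rot: [-3.142, -0.0, -3.127]
force: [-0.4, -0.0, -0.3]
grip_width: 0.0386
```

Request:
move_arm --moves "0 0 -1 0;0 0 -2 0;0 0 -2 0;0 0 -2 0;0 0 -2 0;0 0 -2 0;0 0 -2 0;0 0 -2 0;0 0 -2 0;0 0 -2 0" --grip 0.37

```text
clock: 26.62
position: [0.4776, -0.02, 0.0524]
tool_rot: [-3.142, -0.0, -3.127]
force: [0.1, 0.4, -1.4]
grip_width: 0.032
```

```bash
python3 -c "
from sec import *
go(.478,-.0196,.055,180.8)
sec('pics/sec4.png',('wrist',))"
```

```text
t=26.62 pos [ 0.4776 -0.02    0.0524] yaw -179.2 rot [-3.142 -0.    -3.127] q7 1.49 w 0.0320 F [ 0.1  0.4 -1.4] -> -0.4 0.4 -2.6 0.000
-35 579 [-29.3 -21.   11.3  13.4  15.5  21.   29.5] x [-12.1  13.4]
-29 1573 [-29.5 -18.6 -14.  -11.2  12.7  18.7  29.7] x [-13.3  14. ]
-23 594 [-29.4 -20.3 -10.6  -9.7  11.5  20.6  29.3] x [-12.6  14.3]
-17 752 [-29.5 -20.1  -9.1  -7.7  10.5  20.   29.4] x [-12.2  14.3]
-11 663 [-28.6 -20.3  -6.7  -5.4   9.3  20.3  28.6] x [-12.3  13.3]
-5 518 [-22.   -5.8  -4.   -3.    8.1  10.4  22.2] x [-12.4  13.3]
1 420 [-4.9 -2.6 -1.6 -0.7  6.8  7.7 10.3] x [-12.3  13.3]
7 974 [-2.7 -0.2  1.8  3.5  5.6  8.4 11.3] x [-19.4  20.1]
13 1043 [-9.2 -6.8 -2.7 12.2 16.2 19.6 21.4] x [ 1.5 22.2]
19 642 [-13.  -12.5 -10.9  -8.6  20.9  22.9  23.7] x [ 1.2 25. ]
25 124 [-13.5 -13.4 -10.7  24.1  24.7  25.3  25.5] x [-1.9 25.4]
31 130 [-14.3 -14.1 -11.2  25.9  26.5  27.3  27.4] x [-4.8 25.4]
37 218 [-15.1 -14.8  19.4  22.3  27.8  28.8  29.3] x [-6.9 25.2]
43 505 [-15.9 -15.1  -8.   -3.9  17.1  29.   30.2] x [ 0.6 25.4]
49 4 [-15.9 -15.9 -15.9 -15.9  -7.5  12.4  17.3] x [ 0.1 23.3]
```

Request:
move_arm --moves "0 0 1 0;0 0 2 0;0 0 3 0;0 1 3 0;0 2 3 0;0 4 3 0;0 6 3 0;0 7 3 0;0 7 3 0;0 7 3 0"

```text
clock: 27.5
position: [0.4775, -0.0129, 0.0494]
tool_rot: [3.142, -0.0, -3.127]
force: [-0.1, 0.2, 2.0]
grip_width: 0.0314
```

```bash
python3 -c "
from sec import *
go(.478,-.0196,.055,180.8)
sec('pics/sec5.png',('wrist',))"
```

```text
t=27.50 pos [ 0.4775 -0.0129  0.0494] yaw -179.2 rot [ 3.142 -0.    -3.127] q7 1.48 w 0.0314 F [-0.1  0.2  2. ] -> -0.4 -6.7 -5.6 0.000
-35 1119 [-29.4 -19.6  11.   13.   14.9  19.5  29.4] x [-13.2  13.8]
-29 1205 [-29.3 -19.5 -14.5 -12.2 -10.2  19.8  29.5] x [-13.1  14.2]
-23 640 [-29.2 -20.5 -10.2  -9.3  11.   20.6  29.4] x [-12.6  14.4]
-17 767 [-29.5 -20.1  -8.7  -7.3   9.9  20.2  29.4] x [-12.   14.3]
-11 647 [-28.7 -20.1  -6.2  -4.9   8.8  20.2  28.5] x [-12.   13.4]
-5 506 [-22.1  -6.1  -3.7  -2.6   7.4   9.7  22. ] x [-12.1  13.4]
1 467 [-4.5 -2.2 -1.2 -0.2  5.9  6.8  9.3] x [-13.5  13.6]
7 1099 [-4.8 -1.9  1.3  3.4  5.7 10.9 13.7] x [-19.6  21.9]
13 1102 [-11.6  -9.6  -5.9  13.2  17.1  20.3  21.6] x [ 2.2 22.4]
19 423 [-13.9 -13.4 -12.4 -11.1  21.2  22.7  23.5] x [ 0.5 25.4]
25 131 [-14.7 -14.5 -12.7  23.6  24.4  25.   25.2] x [-2.7 25.5]
31 121 [-15.3 -15.  -13.2  25.5  26.1  26.8  27. ] x [-4.8 25.5]
37 443 [-16.3 -15.6  -7.3  17.9  23.   28.2  28.8] x [-5.1 25.5]
43 275 [-16.7 -16.5  -8.6  -5.6  -3.2  25.6  29.1] x [-7.7 25.5]
```

Request:
move_arm --moves "0 0 0 0;0 0 0 0;0 0 0 0;0 0 0 0;0 0 0 0;0 0 0 0;0 0 0 0;0 0 0 0;0 0 0 0;0 0 0 0" --grip 0 --grip_force 20

```text
clock: 28.38
position: [0.4778, -0.0125, 0.0497]
tool_rot: [3.141, 0.001, -3.127]
force: [-1.9, 2.7, 8.7]
grip_width: 0.0243
```

```bash
python3 -c "
from sec import *
go(.478,-.0196,.055,180.8)
sec('pics/sec6.png',('wrist',))"
```

```text
t=28.38 pos [ 0.4778 -0.0125  0.0497] yaw -179.2 rot [ 3.141e+00  1.000e-03 -3.127e+00] q7 1.48 w 0.0243 F [-1.9  2.7  8.7] -> -0.1 -7.1 -5.3 0.001
-35 1086 [-25.6 -16.    6.1   7.8   9.6  16.1  25.8] x [-13.1  14.1]
-29 1073 [-25.6 -15.9 -11.1  -9.1  -7.3  15.9  25.8] x [-13.1  14.4]
-23 503 [-25.8 -17.3  -8.7  -6.5  11.9  17.3  25.6] x [-11.   14.5]
-17 530 [-25.6 -17.4  -6.2  -5.2   4.1  17.5  25.8] x [-11.7  14.4]
-11 513 [-25.7 -17.3  -3.9  -2.9   7.   17.8  25.8] x [-11.6  13.6]
-5 346 [-18.7  -3.9  -1.7  -1.1   6.4   9.1  18.3] x [-11.8  13.7]
1 298 [-3.  -1.1  0.3  0.8  6.1  7.5  9.3] x [-12.1  13.8]
7 1147 [-2.2 -0.2  2.9  5.   9.8 13.8 16.8] x [-19.2  22.3]
13 1300 [-10.7  -8.5  -4.4  15.5  20.4  23.6  25. ] x [ 0.5 23.8]
19 481 [-13.2 -12.8 -11.6 -10.1  25.1  26.6  27.4] x [-4.3 25.6]
25 268 [-14.3 -14.  -10.5  27.9  28.9  29.6  30. ] x [-8.1 25.8]
31 274 [-15.4 -15.   27.7  30.7  31.7  32.6  33.1] x [-11.9  25.7]
37 452 [-16.4 -16.   -8.4  23.2  33.   34.3  35. ] x [-12.6  25.6]
43 255 [-17.3 -17.  -10.3  -6.8  -4.4   4.2  28.2] x [-6.8 25.9]
```

View pics/sec6.png

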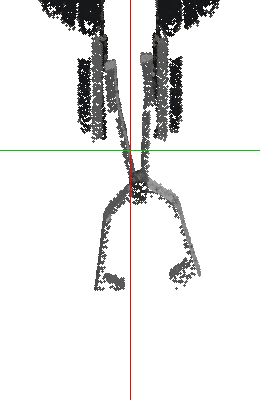

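Request:
move_arm --moves "0 0 1 0;0 1 2 0;0 3 2 0;0 5 2 0;0 7 2 0;0 9 2 0;0 11 2 0;0 13 2 0;0 14 2 0;0 14 2 0"

```text
clock: 29.27
position: [0.4773, 0.0012, 0.0473]
tool_rot: [-3.142, -0.0, -3.127]
force: [0.7, -0.2, 1.7]
grip_width: 0.023
```

```bash
python3 -c "
from sec import *
go(.478,-.0196,.055,180.8)
sec('pics/sec7.png',('wrist',))"
```

```text
t=29.27 pos [0.4773 0.0012 0.0473] yaw -179.2 rot [-3.142 -0.    -3.127] q7 1.45 w 0.0230 F [ 0.7 -0.2  1.7] -> -0.4 -20.8 -7.7 0.001
-35 1787 [-25.  -13.5  -9.7   6.5   9.4  13.6  25.2] x [-13.2  14.3]
-29 452 [-25.3 -17.1 -10.9  -6.9  11.   17.3  25.4] x [-7.6 14.6]
-23 517 [-25.4 -17.2  -8.9  -6.4   8.8  16.5  25.2] x [-11.2  14.8]
-17 563 [-25.4 -16.7  -6.   -5.1   6.4  16.9  25.4] x [-11.5  14.4]
-11 498 [-24.7 -16.9  -4.7  -3.5   5.6  17.2  25.1] x [-11.4  13.7]
-5 350 [-18.4  -5.8  -3.1  -2.6   4.5   7.2  17.9] x [-12.   13.9]
1 518 [-5.  -2.2 -1.2  0.8  2.9  3.8  6.5] x [-17.5  19.9]
7 1121 [-9.9 -7.3 -2.7  1.3  7.2 11.  14.4] x [-18.4  22.6]
13 1291 [-17.1 -15.8 -12.3   0.8  15.7  19.3  20.2] x [ 2.3 24.3]
19 296 [-18.9 -18.5 -17.5 -14.7  21.   22.1  22.5] x [ 0.7 25.9]
25 224 [-20.7 -20.3 -19.4  22.5  23.4  24.2  24.5] x [-5.  25.9]
31 245 [-22.4 -22.1 -21.1  24.4  25.4  26.2  26.7] x [-10.6  25.5]
37 691 [-24.4 -23.6 -15.3  13.7  20.   27.8  28.6] x [-9.8 25.6]
43 33 [-24.5 -24.5 -24.3 -16.2  16.9  22.7  23.9] x [-5.7 25.8]
```

Pressing lightly and dragging worked: the clip is now nearly upright (lips at −24.5 and +28.6, hinge near 0.8) and fully open. I'll firm up the grip and lift.

Request:
move_arm --moves "0 1 0 0;0 2 0 0;0 2 0 0;0 2 0 0;0 2 -5 0;0 2 -20 0;0 2 -50 0;0 2 -80 0;0 2 -110 0;0 2 -125 0" --grip 0 --grip_force 45

```text
clock: 30.15
position: [0.478, 0.0031, 0.1757]
tool_rot: [3.141, 0.003, -3.128]
force: [0.4, -0.4, -0.7]
grip_width: 0.0219
```

```bash
python3 -c "
from sec import *
go(.677,-.032,.171,84.7)
sec('pics/sec8.png',('side','top','wrist'))"
```

```text
t=30.15 pos [0.478  0.0031 0.1757] yaw -179.2 rot [ 3.141e+00  3.000e-03 -3.128e+00] q7 1.45 w 0.0219 F [ 0.4 -0.4 -0.7] -> -198.5 -37.9 5.3 1.677
-35 1660 [-24.3 -13.3  -9.1   6.4   9.   13.1  24.5] x [-13.6  13.7]
-29 447 [-24.3 -16.3 -10.5  -6.5  10.8  16.5  24.5] x [-9.4 14.3]
-23 477 [-24.7 -16.5  -9.4  -6.1   9.9  16.3  24.6] x [-10.9  14.3]
-17 549 [-24.5 -16.1  -5.9  -5.    6.4  16.   24.6] x [-11.5  14.1]
-11 498 [-24.4 -16.4  -4.6  -3.7   5.5  16.5  24.6] x [-11.5  13.4]
-5 362 [-17.6 -13.4  -3.3  -2.5   4.5  12.7  17.5] x [-12.4  13.6]
1 298 [-4.9 -3.  -1.7 -1.1  3.4  4.7  6.5] x [-12.6  13.5]
7 1062 [-8.3 -5.6 -0.7  1.4  4.8  9.4 11.9] x [-18.9  22.1]
13 1456 [-17.  -15.3 -11.2   4.6  14.8  18.8  20.1] x [ 2.2 22.6]
19 346 [-18.8 -18.3 -17.1 -14.6  20.7  21.8  22.4] x [ 0.3 25.5]
25 255 [-20.5 -20.2 -19.2  22.4  23.3  24.2  24.5] x [-7.6 25.4]
31 249 [-22.4 -22.  -21.1  24.3  25.4  26.2  26.7] x [-10.9  25.1]
37 658 [-24.4 -23.7 -15.8  14.5  21.8  28.   28.8] x [-10.5  25.2]
43 109 [-24.7 -24.6 -24.  -12.   16.5  27.3  29. ] x [-11.7  25.4]
```

View pics/sec8.png

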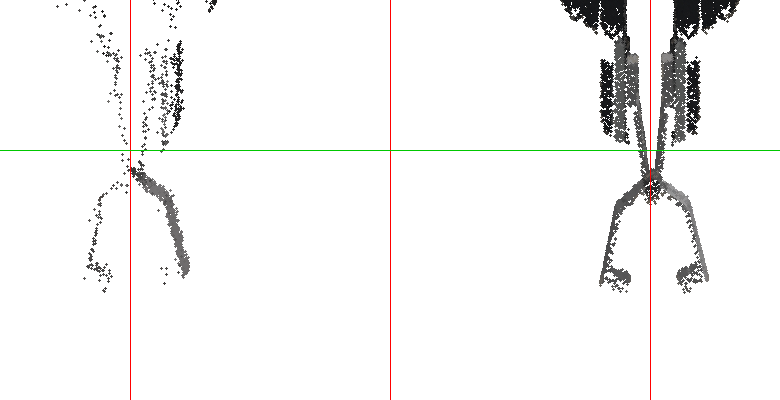

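The clip is now symmetric and upright in the grip, fully open (wrist panel: jaw tips at (602,283) and (707,280)). I'll carry it over the card with a 96° turn.

Request:
move_arm --moves "0 0 -10 0.1;0 0 -19 0.2;-40 -8 -19 0.3;-80 -15 -19 0.4;-110 -21 -19 0.5;-140 -27 -19 0.6;-165 -32 -19 0.7;-185 -36 -19 0.8;-197 -38 -19 0.9;-197 -38 -19 1.0"

```text
clock: 31.13
position: [0.676, -0.0326, 0.189]
tool_rot: [-3.139, -0.0, 2.151]
force: [-0.4, 0.1, -0.5]
grip_width: 0.0219
```

```bash
python3 -c "
from h import *
go(.6757,-.032,.19,84.7)"
```

```text
t=31.13 pos [ 0.676  -0.0326  0.189 ] yaw 123.2 rot [-3.139 -0.     2.151] q7 0.69 w 0.0219 F [-0.4  0.1 -0.5] -> 0.7 0.1 -1.0 0.672
```

Request:
move_arm --moves "0 0 0 0.1;0 0 0 0.2;0 0 0 0.3;0 0 0 0.4;0 0 0 0.5;0 0 0 0.6;0 0 0 0.677;0 0 0 0.677;0 0 0 0.677;0 0 0 0.677"

```text
clock: 31.97
position: [0.6745, -0.0322, 0.1906]
tool_rot: [-3.14, 0.0, 1.482]
force: [0.5, -0.4, -0.9]
grip_width: 0.0215
```

```bash
cat > edge.py <<'E'
from h import *
go(.6757,-.032,.1265,84.7)
s=bot.observe();r=R.from_euler('xyz',s["tool_rot"])
for n in("wrist","top","side"):
    p=bot.grab_frame(n);P=(wcloud if n=="wrist" else cloud)(p).reshape(-1,3);f=p["frame"].reshape(-1,3)
    g=(P-s["position"])@r.as_matrix()*1000
    m=(P[:,2]>.05)&(P[:,2]<.103)&(np.hypot(P[:,0]-.6775,P[:,1]+.032)<.06);q=g[m];w=P[m]
    k=(w[:,2]>.085)
    if k.sum()>5:
        (x,y),sz,a=cv2.minAreaRect((w[k][:,:2]*1000).astype(np.float32));print(n,"card world",round(x,1),round(y,1),np.round(sz,1),round(a,1),"toolxy",np.round(np.percentile(q[k],[1,50,99],axis=0)[:,:2],1).tolist(),"zmax",round(w[:,2].max(),4))
    c=(g[:,2]>34)&(g[:,2]<50)&(abs(g[:,1])<32)&(abs(g[:,0])<30)&(P[:,2]>.105);c=g[c]
    if len(c)>5: print(n,"lips y",np.round(np.percentile(c[:,1],[0,2,10,50,90,98,100]),1),"x",np.round(np.percentile(c[:,0],[1,99]),1),"neg side max",c[c[:,1]<2][:,1].max() if (c[:,1]<2).any() else None,"pos min",c[c[:,1]>2][:,1].min() if (c[:,1]>2).any() else None,"zmax",np.percentile(c[:,2],99))
E
python3 edge.py
```

```text
t=31.97 pos [ 0.6745 -0.0322  0.1906] yaw 84.9 rot [-3.14   0.     1.482] q7 0.13 w 0.0215 F [ 0.5 -0.4 -0.9] -> 0.3 1.2 64.1 0.003
wrist card world 680.4 -12.4 [44.1  2.9] 85.0 toolxy [[-1.4, 2.7], [22.8, 4.2], [42.2, 5.6]] zmax 0.1013
wrist lips y [-24.7 -24.3 -23.2  14.   27.4  28.5  28.9] x [-11.6  26. ] neg side max -9.956665154445009 pos min 13.959406941222978 zmax 45.535997422936525
side card world 678.5 -32.0 [84.9  5.7] 85.9 toolxy [[-40.9, 1.7], [3.1, 3.2], [42.2, 6.4]] zmax 0.1018
side lips y [-24.5 -23.9 -23.   14.8  23.6  25.9  28.6] x [-21.7  27. ] neg side max -9.110728584521034 pos min 13.348335158018985 zmax 45.121251916455606
```

Request:
move_arm --moves "0 2 0 0;0 2 15 0;0 2 30 0;0 2 35 0;0 2 35 0;0 2 35 0;0 2 35 0;0 2 35 0;0 2 35 0;0 2 35 0"

```text
clock: 32.95
position: [0.677, -0.0324, 0.1569]
tool_rot: [3.141, -0.0, 1.479]
force: [0.6, -0.9, -0.6]
grip_width: 0.0221
```

```bash
python3 edge.py
```

```text
t=32.95 pos [ 0.677  -0.0324  0.1569] yaw 84.7 rot [ 3.141 -0.     1.479] q7 0.14 w 0.0221 F [ 0.6 -0.9 -0.6] -> 0.3 -1.3 30.4 0.000
wrist card world 680.6 -7.1 [33.3  2.6] 84.6 toolxy [[9.0, -0.1], [27.4, 1.2], [42.0, 2.5]] zmax 0.1014
wrist lips y [-24.7 -24.3 -23.2  14.   27.3  28.6  29.1] x [-12.  26.] neg side max -9.918376421916527 pos min 13.97198758491973 zmax 45.7776427051315
side card world 680.0 -13.0 [47.6  4.8] 83.7 toolxy [[-2.2, -0.7], [26.5, 0.6], [43.1, 3.2]] zmax 0.1024
side lips y [-24.9 -24.  -23.   13.9  23.5  25.8  28.6] x [-22.4  27. ] neg side max -9.87123909772636 pos min 13.301138658541875 zmax 46.40356411862842
```

Request:
move_arm --moves "0 -1 0 0;0 -1 4 0;0 -1 8 0;0 -1 12 0;0 -1 16 0;0 -1 20 0;0 -1 24 0;0 -1 28 0;0 -1 30 0;0 -1 30 0"

```text
clock: 33.93
position: [0.6756, -0.0323, 0.1258]
tool_rot: [-3.141, 0.0, 1.479]
force: [-0.5, -0.8, -0.3]
grip_width: 0.0217
```

```bash
python3 edge.py
python3 - <<'E'
from h import *
p=bot.grab_frame('side');w=bot.grab_frame('wrist')
cv2.imwrite('pics/fin.png',np.hstack([cv2.resize(p['frame'][110:260,180:330,::-1],(440,440),interpolation=cv2.INTER_CUBIC),cv2.resize(w['frame'][190:390,200:360,::-1],(352,440),interpolation=cv2.INTER_CUBIC)]))
s=bot.observe();r=R.from_euler('xyz',s["tool_rot"]);P=wcloud(w).reshape(-1,3);g=(P-s["position"])@r.as_matrix()*1000
for a in range(4,52,4):
    k=g[(g[:,2]>a)&(g[:,2]<=a+4)&(abs(g[:,1])<32)&(abs(g[:,0])<45)]
    print(a,np.histogram(k[:,1],bins=np.arange(-32,33,4))[0])
E
```

```text
t=33.93 pos [ 0.6756 -0.0323  0.1258] yaw 84.7 rot [-3.141  0.     1.479] q7 0.15 w 0.0217 F [-0.5 -0.8 -0.3] -> 0.3 0.1 -0.7 0.000
wrist card world 682.0 -29.0 [62.  70.3] 31.7 toolxy [[-39.3, -23.4], [19.6, 3.6], [42.0, 28.0]] zmax 0.103
side card world 672.5 -27.8 [73.7 55.2] 54.8 toolxy [[-25.0, -23.1], [14.5, 1.2], [41.3, 25.9]] zmax 0.103
4 [  0   0   0   0   0   0   0 179 437  14   0   0   0   0   0   0]
8 [  0   0   0   0   0   2  91 151 108 155  89   0   0   0   0   0]
12 [  0   0   0   0  67 283 118  18  22  13 192 268  93   0   0   0]
16 [  0   0   0  97 228  16   1   2   5   0   1  15 214  36   0   0]
20 [ 0  0  0 73  7  0  0  0  0  0  0  0  6 85  0  0]
24 [  0   0   0  72   0   0   0   0 315   0   0   0   1  96   0   0]
28 [ 0  0 49 21  0  0  0  0 23  0  0  0  0 39 56  0]
32 [ 0  0 71  4  0  0  0  0  6  0  0  0  0  2 96  0]
36 [  0   0  72  19  14   0   0   0   7   0   0   3  42  35 102   2]
40 [  0  42  39  22 100  72   0   0   6   0   0  62  61   9  24  39]
44 [0 2 0 7 5 1 0 0 7 0 0 0 8 2 0 0]
48 [0 0 0 0 0 0 0 0 3 0 0 0 0 0 0 0]
```

View pics/fin.png

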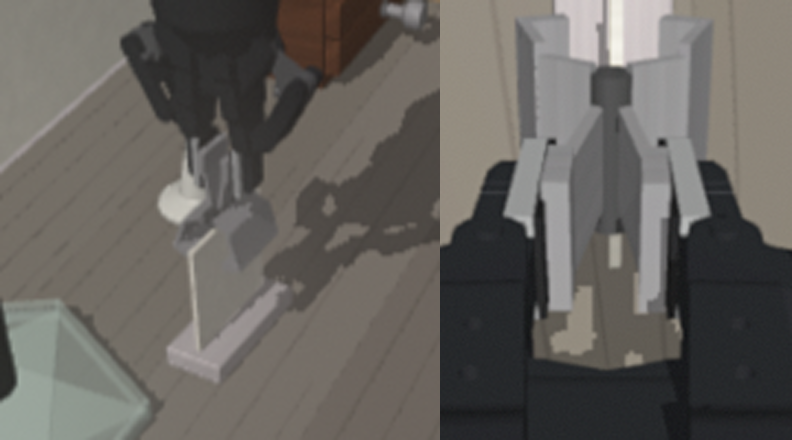

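The final view shows the clip upright and gaping over the card's top edge, a jaw on each side and no contact. I'll check the rest of the scene and hand in.

Run:
```python
from h import *
p=bot.grab_frame('top');P=cloud(p).reshape(-1,3)
for n,c,a,b in(("vial",(.444,-.292),.06,.08),("vial_k",(.506,-.282),.06,.08),("lip",(.432,.283),.06,.09),("lip_k",(.497,.2957),.07,.09),("jar",(.409,-.129),.025,.04),("compact",(.5626,.130),.008,.02)):
    m=(np.hypot(P[:,0]-c[0],P[:,1]-c[1])<.035)&(P[:,2]>a)&(P[:,2]<b);q=P[m]
    print(n,len(q),np.round(cv2.minAreaRect((q[:,:2]*1000).astype(np.float32))[0],1) if len(q)>4 else None)
go(.6757,-.032,.1265,84.7)
print(bot.job_done())
```

```text
vial 135 [ 445.  -292.3]
vial_k 133 [ 506.1 -282. ]
lip 16 [439.2 292. ]
lip_k 178 [496.6 296.1]
jar 320 [ 408.8 -129. ]
compact 0 None
t=34.23 pos [ 0.6759 -0.0323  0.1266] yaw 84.7 rot [ 3.141 -0.     1.479] q7 0.15 w 0.0215 F [ 0.   1.  -0.1] -> 0.3 -0.2 0.1 0.000
the job is handed in; nothing more can be done
None
```

I did all three parts in the order asked and handed the job in at 34.2 s, with the arm still holding the clip open over the card.

- **Vial:** The stray vial stands upright in the free half of the vials' dish. The last check showed it at (0.445, −0.292), and the kept vial had not moved.
- **Lipstick case:** The stray case stands upright in the free half of the lipsticks' dish. A check after release showed it at (0.432, 0.283), with its top at 76 mm and aligned with the dish. The kept case had not moved.
- **Clip:** It is squeezed fully open over the middle of the card's top edge.
  - The lips reach about 20 mm below the edge, and the card runs about midway between the jaws, roughly 10 mm clear on each side.
  - It leans about 1–2° from upright. The wrist force read about 1 N, which is the usual noise, so nothing suggests it touches the card.

**What went wrong:** The clip rolled about 10° in the grip on the first pick and again on the re-grip. I straightened it by pressing it lightly on the table and dragging it sideways, which moved its standing place by roughly 15 mm before the final lift.

**Checks that were incomplete:**
- In the last top view I got too few points on the placed lipstick case (16, probably hidden by the arm) and none on the compact. The case rests on its earlier check. I did not re-measure the compact at the end, but the arm never went low near it.
- The jar had not moved. I did not re-measure the ring cone, bottle or atomizer, but the arm never came low near them.

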